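# Unlatch the reagent cassette and hold it out of the reader

### The arm

A 6-joint arm with a two-finger parallel gripper is mounted at the origin on the work surface. World frame = base frame: x ahead of the robot, y to its left, z up, the work surface at z = 0. Lengths are in m, angles in degrees, forces in N, time in s.
With the tool pointing down it reaches from about 0.4 to 0.825 m from the base axis. Payload 7 kg.
Tool frame: the origin (TCP) lies midway between the tips of the shut fingers; the grasp point (between the pads) lies 19 mm behind it (ctrl.hold_point_z is the distance from the TCP to the grasp point, in m); z points along the fingers, y is the line along which they close (so a half turn about z gives the same grasp; the last joint's range is limited). The gripper opens to 88 mm and grips with 3 to 60 N. Pads are 19 mm wide; open, the fingers measure 130 mm over their backs; the gripper's body (78 mm by 193 mm) begins 47 mm behind the grasp point.
Start: joints at [-53.279, 20.546, 0.682, 0, -70.136, -16.507], TCP at [0.233, -0.633, 0.227] pointing down, gripper open.
Joint ranges: [-176.03, 176.03], [-82.01, 121.73], [-58.28, 71.71], [-173.87, 95.51], [-174.79, -0.11], [-173.66, 173.66]. Speed limits (degrees/s): [136.94, 136.94, 172.46, 180, 180, 180].

### API

Orientations are given as [roll, pitch, yaw] about the fixed x, y, z axes, in that order (R = Rz(yaw) Ry(pitch) Rx(roll)).
In Python, from plant import ctrl gives the robot as it stands.
- The arm moves only by the tool apply_moves, never from a script. Its argument "deltas" is a list of rows, each an object with "fingers": the finger opening in mm, from 0 to 87.6; "delta_pos": the shift along the tool's x, y, z in mm, a list of three; "angular": the turn, a rotation vector about the tool's x, y, z in degrees, a list of three. A call has 1 to 10 rows; each row is the pose to reach, as a shift and turn from the pose commanded when the call began, along the tool's axes at that moment; what a row does not reach only later rows make up. A row lasts 1/10 s, in which the tool goes at most 50 mm and 8.59 degrees, less where a joint would pass 70% of its speed; a pose out of reach is approached as far as the arm can. A call with a gripper value outside its range is refused whole. The fingers move at their own pace and stop on an object; the grip force is fixed at half the most. Time passes only in rows, so rows that repeat a pose let the fingers close. It gives the time, the measured TCP pose, the force, the opening and the grip force at its end, in the units of the state.
- ctrl.get_obs(): the state, without advancing time (a new reading comes with each control period).
- ctrl.snapshot(name): name is "scene" or "top"; returns the picture (384x512x3 uint8, red, green, blue); there is no depth.
- ctrl.camera_params(name): a dict with "fx", "fy", "cx", "cy" (pixels), "cam_to_world" (4x4, takes a point from camera to world coordinates). Camera axes: x right, y up, looking along -z (the intrinsics and any distortion apply to the point x, -y, -z); pixel columns grow to the right and rows downward; lengths in m; the calibration is good to about 2 mm. A picture is of the moment at which its call begins. camera_params takes no time and is no camera call.
- ctrl.close_job(): hands the job in; it is judged then, once.
The state is a dict: "clock": time; "joint_pos": joint angles; "qvel": joint speeds; "tau": joint torques, N m; "tool_pos": TCP position; "orientation": TCP orientation; "force": force on the tool from outside, world axes, zero at the start; "moment": the same for the moment, N m; "opening": finger opening in m; "gripper_force": force on a finger pad.
Only numpy, scipy, OpenCV 4.12 (cv2) and the standard library are available. Lean on these libraries where they do the work, as an engineer would, in place of code of your own. Each camera call takes 0.05 s, during which the arm holds its last target. There are 200 camera calls.

### The job

Pull the bottom-hinged hood of the reader down by its bar handle until it lies fully open. Then take the cassette in the reader's bay by its two opposed side catches, pinch them together until they go fully in, and lift the cassette upright straight out until its underside is at least 10 cm above where it sat. Finish holding it there, still and with the catches pinched: do not put it down or let go, leave the hood open, and leave the things around the reader where they are.

Things in the scene. Friction and masses are not known exactly. Their poses are not given: they have to be found in the camera images.
- reader: Fixed reader, 200 mm wide (y), x -62 to 170 mm. Origin: on the table below the bay's centre; x from its front (robot side) to its rear, z up. A deck 70 mm above the table (x -62 to 90) surrounds the bay, a 94 (x) by 49 (y) mm opening, floor at 25 mm; the housing behind it is 112 mm high. The deck overhangs the bay's sides as an 8 mm thick ledge, under which the catches hook.
- hood_hinge (a point): Fixed point, middle of the hood's hinge axis, at the reader's (-69, 0, 10) mm; the axis runs along the reader's y. The hood is L-shaped, 200 mm wide, 0.35 kg: an upright white front panel, 6 mm thick, 120 mm high, and, when closed, a clear level cover from the panel's top 101 mm back over the cassette, its upper face 130 mm above the table.
- hood_handle (a point): Middle of the hood's steel bar handle: a round bar 10 mm thick, 100 mm long along the reader's y, on two end posts, its centre 38 mm above the closed cover. Closed, it lies at (-57, 0, 168) mm in the reader's frame: 12 mm behind and 158 mm above the hinge axis. It turns with the hood.
- hood (a joint): Hood angle, rad: 0 closed, 1.5 fully open, lying in front of the reader (its -x side, towards the robot) with the cover standing upright, its tip about 120 mm above the table, some 110 to 125 mm in front of the hinge. Damped hinge: let go below about 0.2 rad it falls shut, beyond 0.35 it sinks open by itself in some 4 s; pulling takes 1 to 3 N.
- cassette: Grey cassette standing in the bay, 90 (x) by 46 (y) by 86 mm high, 0.16 to 0.33 kg, loose but latched. Origin: centre of its underside, 25 mm above the table when seated; axes as the reader's. Its upper 41 mm stand above the deck; 1.5 to 2 mm play all round in the bay. White well caps on top.
- cassette_grip (a point): Point on the cassette's middle, midway between the catches' finger pads and at their best grip height, 77 mm above the cassette's underside (102 mm above the table when seated). Turns and moves with the cassette.
- catch_left (a joint): How far the +y side catch is pressed in, m: 0 out (latched), 0.007 fully in, at a firm stop. Its spring pushes out with 1.4 N at 0, 6.3 N at 0.007. Its tooth hooks 4.3 mm under the ledge, so it is free from about 5 mm; both must be in at once. Pinched to the stops the cassette is held firmly: 20 to 30 N of grip lifts it.
- catch_right (a joint): The same for the -y side catch.
- pad_left (a point): Centre of the outer face of the +y catch's finger pad: black, ribbed, 26 mm wide (x), 40 mm high, from 10 to 50 mm above the deck, 33 mm from the cassette's middle when out, 26 mm fully in: the two pads measure 66 mm over their outer faces when out and 52 mm pinched. The deck beside each pad is clear for 65 mm.
- pad_right (a point): The same for the -y catch.
- spare: Bystander: a spare cassette like the one in the reader, 90 by 66 by 95 mm, standing on the table to the left front of the reader. Origin under its centre.
- tip_rack: Bystander: blue rack of white pipette tips, 122 by 84 by 59 mm, left of the reader. Origin under its centre.
- well_block: Bystander: white block with 40 wells, 128 by 86 by 28 mm, right of the reader. Origin under its centre.
- reagent: Bystander: clear bottle, 56 mm across, 110 mm high, to the right front of the reader. Origin under its centre.

How it is judged (in metres and radians):
On the way, in this order (a step that is already met when the one before it is completed fails the run):
1. the hood is fully open, the cassette still in its bay (value of joint hood above 1.35 rad and z of cassette in the frame of reader below 0.035 m), for 0.2 s.
2. the cassette is lifted clear of the deck by its pinched catches (z of cassette in the frame of reader above 0.085 m and value of joint each of catch_left, catch_right above 0.0045 m and contact force between the fingers and cassette above 2 N), for 0.1 s.
At the end, for the whole second after the job is handed in: The cassette is at least 95 mm above its seat, upright within 15 degrees, slower than 30 mm/s, both catches pinched in by at least 4.5 mm in the grip of the fingers (over 2 N), touching no part of the reader or its hood; the hood is open by more than 1.35 rad (z of cassette in the frame of reader above 0.12 m and angle between cassette's own z axis and vertical below 0.26 rad and linear speed of cassette below 0.03 m/s and value of joint each of catch_left, catch_right above 0.0045 m and contact force between the fingers and cassette above 2 N and contact force between cassette and reader below 0.2 N and value of joint hood above 1.35 rad); the arm keeps its last pose, push and grip.
It fails at once if the cassette is above its seat with a catch not pinched (wrenched out, dropped or let go) (z of cassette in the frame of reader above 0.04 m and value of joint any of catch_left, catch_right below 0.002 m).
It fails at once if a bystander beside the reader is moved by more than 30 mm or tipped (distance of any of spare, tip_rack, well_block, reagent from where it was at the start of the episode above 0.03 m or angle between any of spare, tip_rack, well_block, reagent's own z axis and vertical above 0.4 rad).
It also fails if it takes over 51 s, if anything falls off the work surface, if the arm or the gripper's body presses on something with over 40 N, if the wrist force passes 120 N, or if a joint passes its speed limit or range.

## Working session

There is one attempt and no reset: what is moved stays moved. The work goes in short steps, Python scripts to look and compute and a tool call to move; the robot and the scene stay as the last step left them, time stands still between calls to the robot, and variables do not carry over. Pictures are saved under pics/ and viewed, at most 12 in all, crops included, and the job is handed in when it is done.

Besides the shell and the picture viewer there is one more tool, called after "Request:" by a JSON object that holds its "fn" and its "kwargs". apply_moves: Moves the arm, as the interface text tells. Its arguments: {"type":"object","properties":{"deltas":{"type":"array"}},"required":["deltas"]}

```bash
mkdir -p pics; python3 - <<'E'
from plant import ctrl
import cv2,numpy as np
for n in("scene","top"):
    im=ctrl.snapshot(n); cv2.imwrite(f"pics/{n}0.png",cv2.resize(im[:,:,::-1],None,fx=1.5,fy=1.5))
    np.save(f"pics/{n}0.npy",im)
    p=ctrl.camera_params(n); print(n,{k:(np.round(v,4).tolist() if k=="cam_to_world" else v) for k,v in p.items()})
print(ctrl.get_obs())
E
```

```text
scene {'fx': 467.2347204157777, 'fy': 467.2347204157777, 'cx': 250.14832335038983, 'cy': 196.54163044260721, 'cam_to_world': [[0.617, -0.4577, 0.6402, 1.3953], [0.787, 0.3588, -0.502, -0.5934], [0.0001, 0.8135, 0.5815, 0.8395], [0.0, 0.0, 0.0, 1.0]]}
top {'fx': 365.0020744071425, 'fy': 365.0020744071425, 'cx': 254.08342523057598, 'cy': 192.63357201360935, 'cam_to_world': [[0.0197, 0.9814, -0.1909, 0.4531], [-0.9994, 0.0249, 0.0247, 0.0732], [0.029, 0.1903, 0.9813, 0.8798], [0.0, 0.0, 0.0, 1.0]]}
{'clock': 0.1, 'joint_pos': array([-5.32817995e+01,  2.05875749e+01,  6.39626625e-01, -1.68029325e-02,
       -7.01351688e+01, -1.65064428e+01]), 'qvel': array([ 0.00140451, -0.07936964,  0.05740805,  0.0772165 ,  0.0136851 ,
       -0.04411406]), 'tau': array([-2.41946298e-03, -5.84163380e+01,  2.93753332e+01,  7.01557606e+00,
        1.01851291e-02, -3.82540532e-05]), 'tool_pos': array([ 0.23302632, -0.63304748,  0.22572114]), 'orientation': array([ 1.79915820e+02, -8.47182753e-03, -1.59793957e+02]), 'force': array([ 0.28545425, -0.43194117, -0.01911334]), 'moment': array([-0.00545763, -0.00675034, -0.01772059]), 'gripper_force': 0.0, 'opening': 0.08766632697136281}
```

View pics/scene0.png

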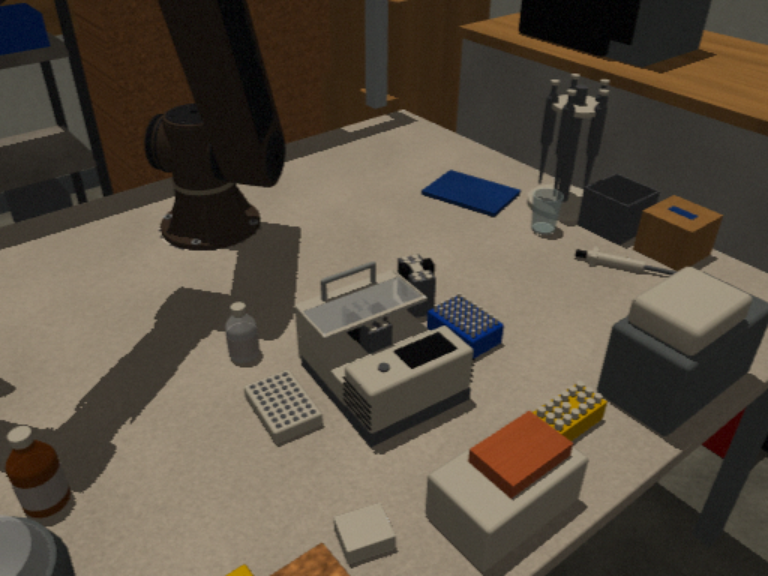

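View pics/top0.png

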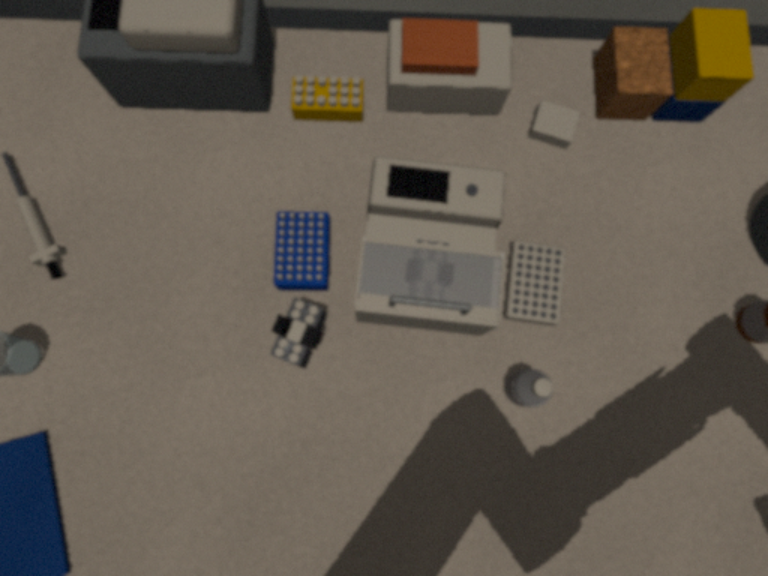

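Both views show the closed hood with the handle at about (347,280) in the scene view and (430,305) in the top view. The spare is at (300,332) and the bottle at (530,385) in the top view.

```bash
python3 - <<'E'
import cv2,numpy as np
a=np.load("pics/top0.npy")[95:225,230:385,::-1]; b=np.load("pics/scene0.npy")[165:295,190:330,::-1]
cv2.imwrite("pics/ct.png",cv2.convertScaleAbs(cv2.resize(a,None,fx=4.5,fy=4.5,interpolation=2),alpha=1.5))
cv2.imwrite("pics/cs.png",cv2.convertScaleAbs(cv2.resize(b,None,fx=4.5,fy=4.5,interpolation=2),alpha=1.5))
E
```

```text
(no output)
```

View pics/ct.png

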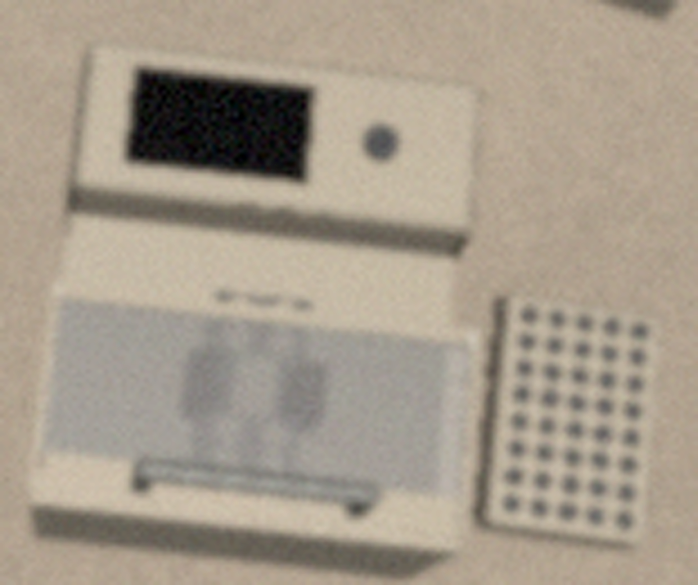

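View pics/cs.png

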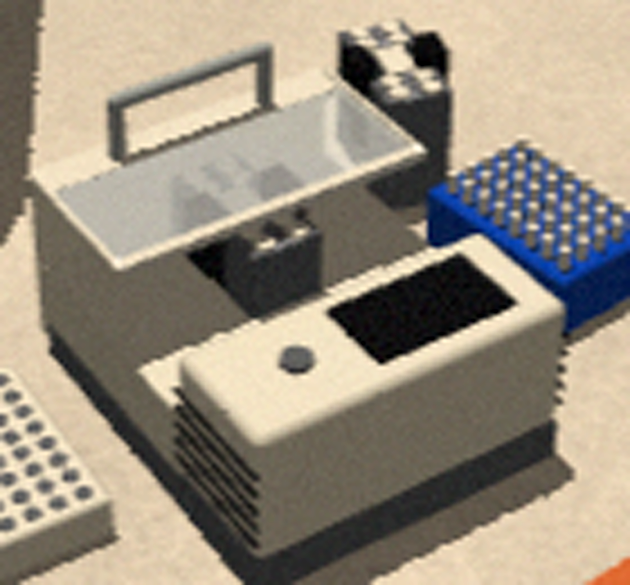

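The crops give the bar's ends at (140,465)/(375,492) in the top crop and (116,100)/(266,48) in the scene crop. The housing's top corners are at (92,45), (478,87), (75,190) and (465,235) in the top crop. I'll fit the reader pose from these.

```bash
cat >h.py <<'E'
from plant import ctrl
import numpy as np
from scipy.optimize import least_squares
from scipy.spatial.transform import Rotation as R
def proj(n,P):
    p=ctrl.camera_params(n);T=np.linalg.inv(p["cam_to_world"]);c=np.asarray(P)@T[:3,:3].T+T[:3,3]
    return np.c_[p["fx"]*c[:,0]/-c[:,2]+p["cx"],p["fy"]*-c[:,1]/-c[:,2]+p["cy"]]
def w(q,L):
    L=np.asarray(L,float)/1000; return R.from_euler('z',q[2]).apply(L)+[q[0],q[1],0]
def fit(obs,q0=(0.6,0,0)):
    f=lambda q:np.concatenate([(proj(n,w(q,[o[0] for o in os]))-np.array([o[1] for o in os])).ravel() for n,os in obs.items()])
    s=least_squares(f,q0,loss='soft_l1'); return s.x,f(s.x).reshape(-1,2)
E
python3 - <<'E'
from h import *
t=lambda u,v:(u/4.5+230,v/4.5+95); s=lambda u,v:(u/4.5+190,v/4.5+165)
obs={"top":[((-57,50,168),t(140,467)),((-57,-50,168),t(377,493)),((170,100,112),t(92,45)),((170,-100,112),t(478,87)),((90,100,112),t(75,190)),((90,-100,112),t(465,235)),((-72,100,130),t(35,502)),((-72,-100,130),t(455,548))],
"scene":[((-57,-50,168),s(116,100)),((-57,50,168),s(266,48)),((-72,-100,130),s(35,178))]}
q,r=fit(obs);print(q,np.degrees(q[2]));print(r.round(1).tolist())
print("handle",w(q,[(-57,0,168)]),"hinge",w(q,[(-69,0,10)]),"cass",w(q,[(0,0,102)]))
# table-top points of bystanders from top view
p=ctrl.camera_params("top");M=p["cam_to_world"]
for n,u,v,z in(("spare",300/1.5,330/1.5,.095),("reagent",540/1.5,387/1.5,.11)):
    d=M[:3,:3]@[(u-p["cx"])/p["fx"],-(v-p["cy"])/p["fy"],-1];print(n,M[:3,3]+d*(z-M[2,3])/d[2])
E
```

```text
[ 0.63094257 -0.01471666 -0.09158556] -5.247466189987068
[[0.4, 0.4], [-2.2, 0.4], [-1.4, -2.7], [1.0, -1.8], [-1.7, -1.4], [1.4, -0.9], [-1.8, 0.1], [0.4, 0.9], [-0.7, 0.2], [-0.9, 0.1], [-2.0, -1.7]]
handle [[ 0.57418146 -0.00950357  0.168     ]] hinge [[ 0.56223176 -0.00840608  0.01      ]] cass [[ 0.63094257 -0.01471666  0.102     ]]
spare [0.54294804 0.16861278 0.095     ]
reagent [ 0.46910904 -0.1707362   0.11      ]
```

```bash
cat >>h.py <<'E'
Q=[0.63094,-0.01472,-0.09159]
def delta(L,tilt=0,q=Q,cmd=None):
    "row values taking the tool to reader-frame point L (mm), tool down, tilted by tilt deg about reader y"
    o=ctrl.get_obs(); p,r=(o["tool_pos"],R.from_euler('xyz',o["orientation"],degrees=True)) if cmd is None else cmd
    t=R.from_euler('z',q[2])*R.from_euler('y',tilt,degrees=True)*R.from_euler('xyz',[180,0,180],degrees=True)
    print(L,tilt,(r.inv().apply(w(q,[L])[0]-p)*1000).round(1).tolist(),np.degrees((r.inv()*t).as_rotvec()).round(1).tolist())
E
python3 -c "
from h import *
delta((-30,0,227))"
```

```text
(-30, 0, 227) 0 [-559.9, 455.7, -0.7] [0.1, -0.0, 25.5]
```

Request:
{"fn": "apply_moves", "kwargs": {"deltas": [{"fingers":0,"delta_pos":[-38,31,-1],"angular":[0,0,2]},{"fingers":0,"delta_pos":[-76,62,-1],"angular":[0,0,4]},{"fingers":0,"delta_pos":[-114,93,-1],"angular":[0,0,6]},{"fingers":0,"delta_pos":[-152,124,-1],"angular":[0,0,8]},{"fingers":0,"delta_pos":[-190,155,-1],"angular":[0,0,10]},{"fingers":0,"delta_pos":[-228,186,-1],"angular":[0,0,12]},{"fingers":0,"delta_pos":[-266,217,-1],"angular":[0,0,14]},{"fingers":0,"delta_pos":[-304,247,-1],"angular":[0,0,16]},{"fingers":0,"delta_pos":[-342,278,-1],"angular":[0,0,18]},{"fingers":0,"delta_pos":[-380,309,-1],"angular":[0,0,20]}]}}

```text
clock: 1.1
tool_pos: [0.4835, -0.2102, 0.2276]
orientation: [180.0, 0.0, -179.9]
force: [1.5, -0.3, -0.4]
opening: 0.0131
gripper_force: 0.0
```

```bash
python3 -c "
from h import *
delta((-30,0,227))"
```

```text
(-30, 0, 227) 0 [-118.0, 197.9, 0.6] [0.0, 0.0, 5.4]
```

Request:
{"fn": "apply_moves", "kwargs": {"deltas": [{"fingers":0,"delta_pos":[-23,39,0],"angular":[0,0,2]},{"fingers":0,"delta_pos":[-46,77,0],"angular":[0,0,4]},{"fingers":0,"delta_pos":[-68,114,0],"angular":[0,0,5.4]},{"fingers":0,"delta_pos":[-90,150,0],"angular":[0,0,5.4]},{"fingers":0,"delta_pos":[-108,180,0],"angular":[0,0,5.4]},{"fingers":0,"delta_pos":[-116,196,0],"angular":[0,0,5.4]},{"fingers":0,"delta_pos":[-116,196,0],"angular":[0,0,5.4]},{"fingers":0,"delta_pos":[-116,196,0],"angular":[0,0,5.4]}]}}

```text
clock: 1.9
tool_pos: [0.5978, -0.0158, 0.2271]
orientation: [-180.0, -0.1, 174.8]
force: [0.2, -0.6, -0.0]
opening: 0.0002
gripper_force: 0.0
```

```bash
python3 - <<'E'
from h import *
import cv2
delta((-30,0,227));delta((-30,0,150))
im=[ctrl.snapshot(n) for n in("scene","top")]
a=im[0][100:250,160:310,::-1]; b=im[1][110:260,220:370,::-1]
cv2.imwrite("pics/c2.png",cv2.convertScaleAbs(cv2.resize(np.hstack([a,b]),None,fx=2.66,fy=2.66,interpolation=2),alpha=1.4))
E
```

```text
(-30, 0, 227) 0 [-2.9, 4.1, 0.1] [-0.0, -0.1, 0.1]
(-30, 0, 150) 0 [-3.0, 4.1, 77.1] [-0.0, -0.1, 0.1]
```

View pics/c2.png

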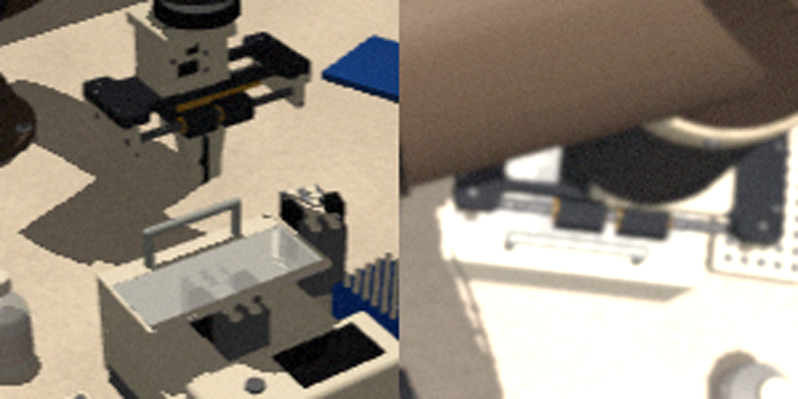

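The fingers hang shut above the hood, slightly behind the bar and between its posts, and nothing touches. I'll descend behind the bar.

Request:
{"fn": "apply_moves", "kwargs": {"deltas": [{"fingers":0,"delta_pos":[-3,4,20],"angular":[0,0,0]},{"fingers":0,"delta_pos":[-3,4,45],"angular":[0,0,0]},{"fingers":0,"delta_pos":[-3,4,65],"angular":[0,0,0]},{"fingers":0,"delta_pos":[-3,4,77],"angular":[0,0,0]},{"fingers":0,"delta_pos":[-3,4,77],"angular":[0,0,0]},{"fingers":0,"delta_pos":[-3,4,77],"angular":[0,0,0]}]}}

```text
clock: 2.6
tool_pos: [0.602, -0.0125, 0.1514]
orientation: [-180.0, 0.0, 174.8]
force: [0.4, 0.1, -0.0]
opening: 0.0004
gripper_force: 0.0
```

```bash
python3 - <<'E'
from h import *
print(ctrl.get_obs()["force"])
for d in (0,5,10,15,20,25,30,35,40,45):
    t=np.radians(d); delta((round(-69+26.5*np.cos(t)-140*np.sin(t),1),0,round(10+140*np.cos(t)+26.5*np.sin(t),1)),-d)
E
```

```text
[ 0.42877113  0.12736361 -0.02576497]
(np.float64(-42.5), 0, np.float64(150.0)) 0 [13.5, 0.5, 1.4] [-0.0, 0.0, 0.0]
(np.float64(-54.8), 0, np.float64(151.8)) -5 [25.8, 0.5, -0.4] [-0.0, -5.0, 0.0]
(np.float64(-67.2), 0, np.float64(152.5)) -10 [38.2, 0.5, -1.1] [-0.0, -10.0, 0.0]
(np.float64(-79.6), 0, np.float64(152.1)) -15 [50.6, 0.5, -0.7] [-0.0, -15.0, 0.0]
(np.float64(-92.0), 0, np.float64(150.6)) -20 [63.0, 0.5, 0.7] [-0.0, -20.0, 0.0]
(np.float64(-104.1), 0, np.float64(148.1)) -25 [75.1, 0.5, 3.2] [0.0, -25.0, 0.0]
(np.float64(-116.1), 0, np.float64(144.5)) -30 [87.1, 0.5, 6.8] [0.0, -30.0, 0.0]
(np.float64(-127.6), 0, np.float64(139.9)) -35 [98.6, 0.5, 11.4] [0.0, -35.0, 0.0]
(np.float64(-138.7), 0, np.float64(134.3)) -40 [109.7, 0.5, 17.0] [0.0, -40.0, 0.0]
(np.float64(-149.3), 0, np.float64(127.7)) -45 [120.3, 0.5, 23.6] [0.0, -45.0, 0.0]
```

Request:
{"fn": "apply_moves", "kwargs": {"deltas": [{"fingers":0,"delta_pos":[7,0,1],"angular":[0,0,0]},{"fingers":0,"delta_pos":[13.5,0,1],"angular":[0,0,0]},{"fingers":0,"delta_pos":[20,0,0],"angular":[0,-2.5,0]},{"fingers":0,"delta_pos":[26,0,0],"angular":[0,-5,0]},{"fingers":0,"delta_pos":[32,0,-1],"angular":[0,-7.5,0]},{"fingers":0,"delta_pos":[38,0,-1],"angular":[0,-10,0]},{"fingers":0,"delta_pos":[44.5,0,-1],"angular":[0,-12.5,0]},{"fingers":0,"delta_pos":[50.5,0,-1],"angular":[0,-15,0]},{"fingers":0,"delta_pos":[57,0,0],"angular":[0,-17.5,0]},{"fingers":0,"delta_pos":[63,0,1],"angular":[0,-20,0]}]}}

```text
clock: 3.6
tool_pos: [0.5387, -0.0055, 0.1507]
orientation: [179.9, 20.2, 174.8]
force: [1.0, -1.6, 0.5]
opening: 0.0003
gripper_force: 0.5
```

```bash
python3 - <<'E'
from h import *
for d in (25,30,35,40,43,46):
    t=np.radians(d); delta((round(-69+26.5*np.cos(t)-140*np.sin(t),1),0,round(10+140*np.cos(t)+26.5*np.sin(t),1)),-d)
E
```

```text
(np.float64(-104.1), 0, np.float64(148.1)) -25 [11.6, -0.7, -1.5] [0.1, -4.8, 0.1]
(np.float64(-116.1), 0, np.float64(144.5)) -30 [24.2, -0.7, -2.2] [0.2, -9.8, 0.1]
(np.float64(-127.6), 0, np.float64(139.9)) -35 [36.5, -0.7, -1.9] [0.2, -14.8, 0.1]
(np.float64(-138.7), 0, np.float64(134.3)) -40 [48.9, -0.7, -0.5] [0.2, -19.8, 0.0]
(np.float64(-145.1), 0, np.float64(130.5)) -43 [56.2, -0.7, 0.9] [0.2, -22.8, 0.0]
(np.float64(-151.3), 0, np.float64(126.3)) -46 [63.5, -0.7, 2.7] [0.2, -25.8, 0.0]
```

Request:
{"fn": "apply_moves", "kwargs": {"deltas": [{"fingers":0,"delta_pos":[6,0,-1],"angular":[0,-2.5,0]},{"fingers":0,"delta_pos":[12,0,-1.5],"angular":[0,-5,0]},{"fingers":0,"delta_pos":[18,0,-2],"angular":[0,-7.5,0]},{"fingers":0,"delta_pos":[24,0,-2],"angular":[0,-10,0]},{"fingers":0,"delta_pos":[30.5,0,-2],"angular":[0,-12.5,0]},{"fingers":0,"delta_pos":[36.5,0,-2],"angular":[0,-15,0]},{"fingers":0,"delta_pos":[43,0,-1],"angular":[0,-17.5,0]},{"fingers":0,"delta_pos":[49,0,-0.5],"angular":[0,-20,0]},{"fingers":0,"delta_pos":[56,0,1],"angular":[0,-23,0]},{"fingers":0,"delta_pos":[56,0,1],"angular":[0,-23,0]}]}}

```text
clock: 4.6
tool_pos: [0.548, -0.0235, 0.2734]
orientation: [179.1, 38.0, 174.8]
force: [-1.0, 0.0, -0.9]
opening: 0.0005
gripper_force: 0.0
```

```bash
python3 - <<'E'
from h import *
import cv2
a=ctrl.snapshot("scene")[80:270,140:340,::-1]
cv2.imwrite("pics/s3.png",cv2.convertScaleAbs(cv2.resize(a,None,fx=3,fy=3,interpolation=2),alpha=1.4))
E
```

```text
(no output)
```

View pics/s3.png

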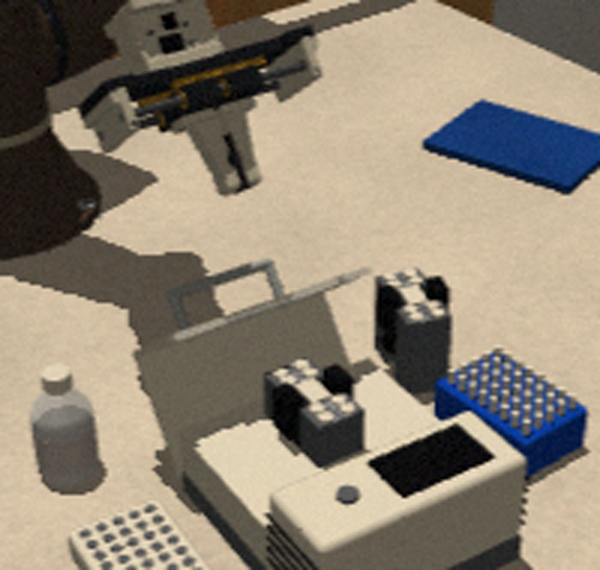

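The picture shows the hood well past half-way and released. The tool lifted clear because the tilted pose was at the edge of reach. I'll level the tool while the hood sinks.

```bash
python3 -c "
from h import *
print(ctrl.get_obs()['joint_pos'].round(1))
delta((-75,0,280),-20)
delta((-20,0,280),0)"
```

```text
[  19.   -14.1  -58.2   54.8  -16.9 -162.9]
(-75, 0, 280) -20 [-8.3, 16.1, 0.1] [1.0, 18.1, 0.2]
(-20, 0, 280) 0 [-51.6, 15.5, 34.1] [0.9, 38.1, 0.4]
```

Request:
{"fn": "apply_moves", "kwargs": {"deltas": [{"fingers":0,"delta_pos":[-5,3,0],"angular":[0,4,0]},{"fingers":0,"delta_pos":[-10,6,5],"angular":[0,8,0]},{"fingers":0,"delta_pos":[-15,8,10],"angular":[0,12,0]}]}}

```text
clock: 4.95
tool_pos: [0.5652, -0.0147, 0.2727]
orientation: [179.0, 25.6, 175.2]
force: [1.9, -1.9, 0.8]
opening: 0.0004
gripper_force: 0.0
```

```bash
python3 -c "
from h import *
print(ctrl.get_obs()['joint_pos'].round(1))
delta((-20,0,280),0)"
```

```text
[  25.7   -6.9  -37.6   19.4  -38.  -133.4]
(-20, 0, 280) 0 [-44.2, 5.5, 13.2] [1.0, 25.6, 0.7]
```

Request:
{"fn": "apply_moves", "kwargs": {"deltas": [{"fingers":0,"delta_pos":[-8,1,2],"angular":[0,5,0]},{"fingers":0,"delta_pos":[-17,2,5],"angular":[0,10,0]},{"fingers":0,"delta_pos":[-26,3,8],"angular":[0.5,15,0.3]},{"fingers":0,"delta_pos":[-35,4,10],"angular":[0.8,20,0.5]},{"fingers":87.6,"delta_pos":[-44,5.5,13],"angular":[1,25.6,0.7]},{"fingers":87.6,"delta_pos":[-44,5.5,13],"angular":[1,25.6,0.7]},{"fingers":87.6,"delta_pos":[-44,5.5,13],"angular":[1,25.6,0.7]}]}}

```text
clock: 5.65
tool_pos: [0.6125, -0.0144, 0.2787]
orientation: [-179.9, 0.1, 174.5]
force: [0.3, -0.7, -0.0]
opening: 0.0188
gripper_force: 0.0
```

```bash
python3 - <<'E'
from h import *
import cv2
print(ctrl.get_obs()['joint_pos'].round(1))
delta((0,0,250),0)
im=ctrl.snapshot("scene");np.save("pics/s4.npy",im);t=ctrl.snapshot("top")
a=im[100:280,150:310,::-1]; b=t[80:260,210:370,::-1]
cv2.imwrite("pics/s4.png",cv2.convertScaleAbs(cv2.resize(np.hstack([a,b]),None,fx=2.5,fy=2.5,interpolation=2),alpha=1.3))
E
```

```text
[ 1.700e+01  1.310e+01 -3.000e+00  1.000e-01 -7.390e+01 -1.125e+02]
(0, 0, 250) 0 [-18.3, 1.5, 28.8] [-0.1, 0.1, -0.2]
```

View pics/s4.png

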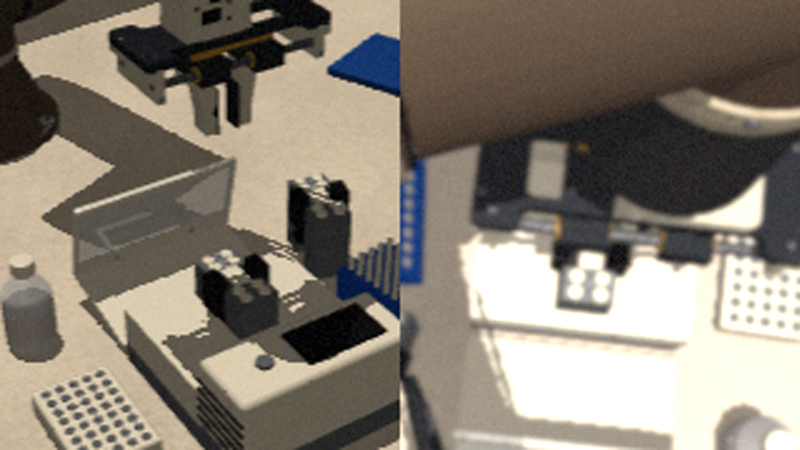

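The hood is almost down, and the cassette with its black pads is now exposed at about (235,285) on the left. I'll take one enlarged crop to fix its position.

```bash
python3 - <<'E'
from h import *
import cv2
im=np.load("pics/s4.npy")[190:240,220:275,::-1]
cv2.imwrite("pics/s5.png",cv2.convertScaleAbs(cv2.resize(im,None,fx=12,fy=12,interpolation=2),alpha=1.6))
L=[(45,23,111),(45,-23,111),(-45,23,111),(-45,-23,111),(45,-23,70),(13,33,120),(13,-33,120),(-13,-33,120),(13,-33,80),(-13,-33,80)]
for l,p in zip(L,proj("scene",w(Q,L))): print(l,((p-[220,190])*12).round())
E
```

```text
(45, 23, 111) [492. 315.]
(45, -23, 111) [308. 389.]
(-45, 23, 111) [266. 105.]
(-45, -23, 111) [ 87. 172.]
(45, -23, 70) [309. 541.]
(13, 33, 120) [448. 189.]
(13, -33, 120) [186. 291.]
(-13, -33, 120) [122. 229.]
(13, -33, 80) [189. 440.]
(-13, -33, 80) [126. 376.]
```

View pics/s5.png

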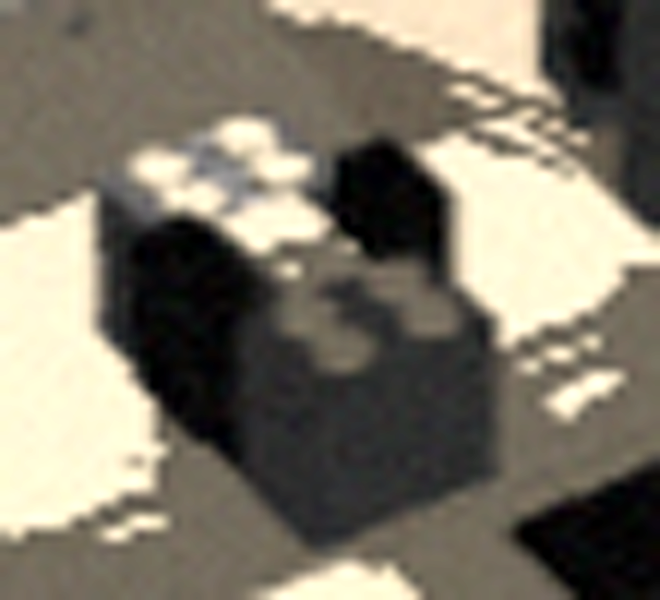

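The cassette's corners are at (98,180), (495,320) and (315,548) in the crop, within about 0.5 px of the model, a shift of about +2 mm in x. I'll descend over it.

Request:
{"fn": "apply_moves", "kwargs": {"deltas": [{"fingers":87.6,"delta_pos":[-10,1,10],"angular":[0,0,-0.2]},{"fingers":87.6,"delta_pos":[-20,1.5,30],"angular":[0,0,-0.2]},{"fingers":87.6,"delta_pos":[-20,1.5,60],"angular":[0,0,-0.2]},{"fingers":87.6,"delta_pos":[-20,1.5,90],"angular":[0,0,-0.2]},{"fingers":87.6,"delta_pos":[-20,1.5,120],"angular":[0,0,-0.2]},{"fingers":87.6,"delta_pos":[-20,1.5,135],"angular":[0,0,-0.2]},{"fingers":87.6,"delta_pos":[-20,1.5,135],"angular":[0,0,-0.2]},{"fingers":87.6,"delta_pos":[-20,1.5,135],"angular":[0,0,-0.2]}]}}

```text
clock: 6.55
tool_pos: [0.6331, -0.0154, 0.1465]
orientation: [-179.9, 0.3, 174.8]
force: [0.9, 0.5, 0.5]
opening: 0.0861
gripper_force: 0.0
```

```bash
python3 - <<'E'
from h import *
import cv2
delta((2,0,83),0); print(ctrl.get_obs()["opening"])
im=ctrl.snapshot("scene")[110:250,180:320,::-1]
cv2.imwrite("pics/s6.png",cv2.convertScaleAbs(cv2.resize(im,None,fx=4.2,fy=4.2,interpolation=2),alpha=1.5))
E
```

```text
(2, 0, 83) 0 [0.6, 0.6, 63.5] [-0.1, 0.3, 0.0]
0.0861096761938573
```

View pics/s6.png

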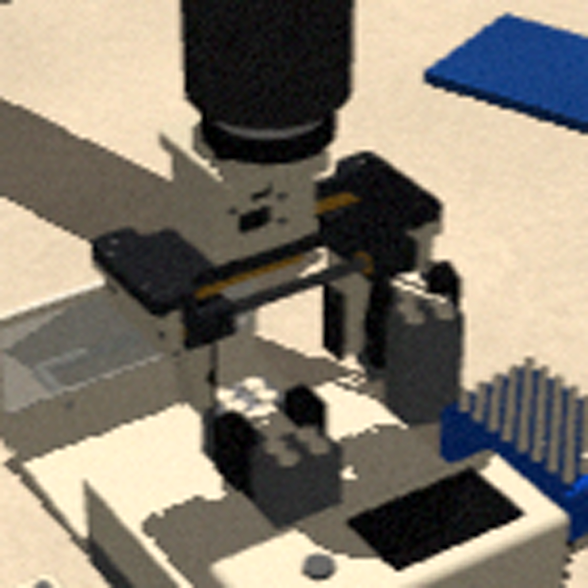

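The fingers straddle the cassette: the left fingertip is by the left pad at (213,410) and the right one hangs at (345,340), clear of the right pad at (302,405). The view agrees with an aligned grasp, so I'll go down slowly and close.

Request:
{"fn": "apply_moves", "kwargs": {"deltas": [{"fingers":87.6,"delta_pos":[0.5,0.5,15],"angular":[0,0,0]},{"fingers":87.6,"delta_pos":[0.5,0.5,30],"angular":[0,0,0]},{"fingers":87.6,"delta_pos":[0.5,0.5,42],"angular":[0,0,0]},{"fingers":87.6,"delta_pos":[0.5,0.5,52],"angular":[0,0,0]},{"fingers":87.6,"delta_pos":[0.5,0.5,60],"angular":[0,0,0]},{"fingers":87.6,"delta_pos":[0.5,0.5,63],"angular":[0,0,0]},{"fingers":87.6,"delta_pos":[0.5,0.5,63],"angular":[0,0,0]},{"fingers":87.6,"delta_pos":[0.5,0.5,63],"angular":[0,0,0]}]}}

```text
clock: 7.4
tool_pos: [0.6332, -0.0149, 0.0833]
orientation: [-179.9, 0.3, 174.7]
force: [1.1, -0.7, -0.2]
opening: 0.0879
gripper_force: 0.0
```

Request:
{"fn": "apply_moves", "kwargs": {"deltas": [{"fingers":75,"delta_pos":[0,0,0],"angular":[0,0,0]},{"fingers":68,"delta_pos":[0,0,0],"angular":[0,0,0]},{"fingers":62,"delta_pos":[0,0,0],"angular":[0,0,0]},{"fingers":56,"delta_pos":[0,0,0],"angular":[0,0,0]},{"fingers":40,"delta_pos":[0,0,0],"angular":[0,0,0]},{"fingers":40,"delta_pos":[0,0,0],"angular":[0,0,0]},{"fingers":40,"delta_pos":[0,0,0],"angular":[0,0,0]},{"fingers":40,"delta_pos":[0,0,0],"angular":[0,0,0]},{"fingers":40,"delta_pos":[0,0,0],"angular":[0,0,0]},{"fingers":40,"delta_pos":[0,0,0],"angular":[0,0,0]}]}}

```text
clock: 8.4
tool_pos: [0.6331, -0.0151, 0.0836]
orientation: [-179.9, 0.3, 174.7]
force: [-2.5, -0.7, 5.1]
opening: 0.0492
gripper_force: 30.0
```

Request:
{"fn": "apply_moves", "kwargs": {"deltas": [{"fingers":40,"delta_pos":[0,0,0],"angular":[0,0,0]},{"fingers":40,"delta_pos":[0,0,0],"angular":[0,0,0]},{"fingers":40,"delta_pos":[0,0,0],"angular":[0,0,0]},{"fingers":40,"delta_pos":[0,0,0],"angular":[0,0,0]},{"fingers":40,"delta_pos":[0,0,0],"angular":[0,0,0]},{"fingers":40,"delta_pos":[0,0,0],"angular":[0,0,0]},{"fingers":40,"delta_pos":[0,0,0],"angular":[0,0,0]},{"fingers":40,"delta_pos":[0,0,0],"angular":[0,0,0]},{"fingers":40,"delta_pos":[0,0,0],"angular":[0,0,0]},{"fingers":40,"delta_pos":[0,0,0],"angular":[0,0,0]}]}}

```text
clock: 9.4
tool_pos: [0.6331, -0.0151, 0.0836]
orientation: [-179.9, 0.3, 174.7]
force: [-1.6, -0.4, 5.6]
opening: 0.0489
gripper_force: 30.0
```

Request:
{"fn": "apply_moves", "kwargs": {"deltas": [{"fingers":40,"delta_pos":[0,0,0],"angular":[0,0,0]},{"fingers":40,"delta_pos":[0,0,0],"angular":[0,0,0]},{"fingers":40,"delta_pos":[0,0,0],"angular":[0,0,0]},{"fingers":40,"delta_pos":[0,0,0],"angular":[0,0,0]},{"fingers":40,"delta_pos":[0,0,0],"angular":[0,0,0]},{"fingers":40,"delta_pos":[0,0,0],"angular":[0,0,0]},{"fingers":40,"delta_pos":[0,0,0],"angular":[0,0,0]},{"fingers":40,"delta_pos":[0,0,0],"angular":[0,0,0]},{"fingers":40,"delta_pos":[0,0,0],"angular":[0,0,0]},{"fingers":40,"delta_pos":[0,0,0],"angular":[0,0,0]}]}}

```text
clock: 10.4
tool_pos: [0.633, -0.0151, 0.0836]
orientation: [-179.9, 0.3, 174.7]
force: [-1.1, -0.6, 5.5]
opening: 0.0489
gripper_force: 30.0
```

```bash
python3 - <<'E'
from h import *
import cv2
im=ctrl.snapshot("scene")[120:260,130:290,::-1]
cv2.imwrite("pics/s7.png",cv2.convertScaleAbs(cv2.resize(im,None,fx=4.2,fy=4.2,interpolation=2),alpha=1.5))
for a in(1.2,1.35,1.5):
    # hood points rel. hinge (x,z) rotated forward by a: cover tip (outer) and handle ends
    L=[]
    for x,y,z in((98,-100,120),(98,100,120),(12,-50,158),(-3,-100,120)):
        L.append((-69+x*np.cos(a)-z*np.sin(a),y,10+z*np.cos(a)+x*np.sin(a)))
    print(a,((proj("scene",w(Q,L))-[130,120])*4.2).round().tolist())
E
```

```text
1.2 [[221.0, 271.0], [488.0, 181.0], [252.0, 283.0], [209.0, 362.0]]
1.35 [[209.0, 274.0], [473.0, 185.0], [249.0, 304.0], [208.0, 378.0]]
1.5 [[200.0, 281.0], [460.0, 193.0], [248.0, 327.0], [209.0, 398.0]]
```

View pics/s7.png

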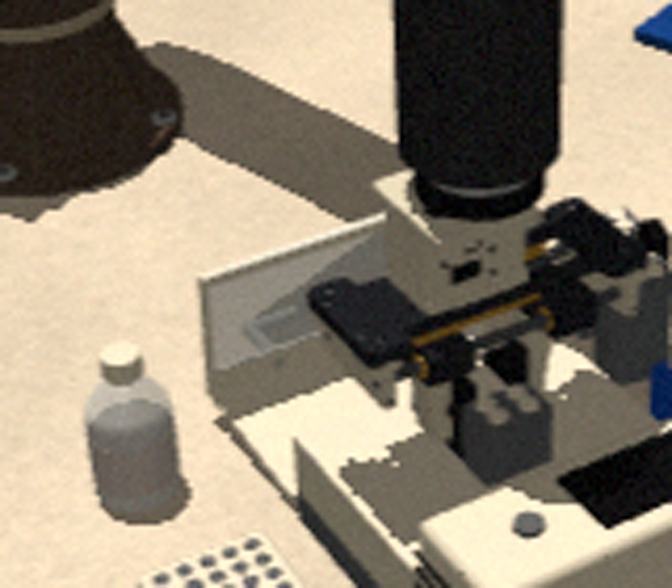

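The hood's tip is at (200,280) and its handle at (248,327), which match the 1.5 rad prediction, so it is fully open. The fingers hold both pads, so I'll lift straight up.

Request:
{"fn": "apply_moves", "kwargs": {"deltas": [{"fingers":40,"delta_pos":[0,0,-3],"angular":[0,0,0]},{"fingers":40,"delta_pos":[0,0,-8],"angular":[0,0,0]},{"fingers":40,"delta_pos":[0,0,-14],"angular":[0,0,0]},{"fingers":40,"delta_pos":[0,0,-20],"angular":[0,0,0]},{"fingers":40,"delta_pos":[0,0,-26],"angular":[0,0,0]},{"fingers":40,"delta_pos":[0,0,-32],"angular":[0,0,0]},{"fingers":40,"delta_pos":[0,0,-38],"angular":[0,0,0]},{"fingers":40,"delta_pos":[0,0,-44],"angular":[0,0,0]},{"fingers":40,"delta_pos":[0,0,-50],"angular":[0,0,0]},{"fingers":40,"delta_pos":[0,0,-56],"angular":[0,0,0]}]}}

```text
clock: 11.45
tool_pos: [0.6326, -0.0149, 0.1394]
orientation: [-179.9, 0.2, 174.7]
force: [-0.1, 0.3, -2.7]
opening: 0.0487
gripper_force: 30.0
```

Request:
{"fn": "apply_moves", "kwargs": {"deltas": [{"fingers":40,"delta_pos":[0,0,-7],"angular":[0,0,0]},{"fingers":40,"delta_pos":[0,0,-15],"angular":[0,0,0]},{"fingers":40,"delta_pos":[0,0,-24],"angular":[0,0,0]},{"fingers":40,"delta_pos":[0,0,-33],"angular":[0,0,0]},{"fingers":40,"delta_pos":[0,0,-42],"angular":[0,0,0]},{"fingers":40,"delta_pos":[0,0,-50],"angular":[0,0,0]},{"fingers":40,"delta_pos":[0,0,-57],"angular":[0,0,0]},{"fingers":40,"delta_pos":[0,0,-62],"angular":[0,0,0]},{"fingers":40,"delta_pos":[0,0,-65],"angular":[0,0,0]},{"fingers":40,"delta_pos":[0,0,-65],"angular":[0,0,0]}]}}

```text
clock: 12.45
tool_pos: [0.6325, -0.0147, 0.2042]
orientation: [-179.9, 0.3, 174.7]
force: [-0.2, -0.3, -3.5]
opening: 0.0489
gripper_force: 30.0
```

Request:
{"fn": "apply_moves", "kwargs": {"deltas": [{"fingers":40,"delta_pos":[0,0,0],"angular":[0,0,0]},{"fingers":40,"delta_pos":[0,0,0],"angular":[0,0,0]},{"fingers":40,"delta_pos":[0,0,0],"angular":[0,0,0]},{"fingers":40,"delta_pos":[0,0,0],"angular":[0,0,0]},{"fingers":40,"delta_pos":[0,0,0],"angular":[0,0,0]}]}}

```text
clock: 12.95
tool_pos: [0.6323, -0.0147, 0.2037]
orientation: [-179.9, 0.2, 174.7]
force: [-0.3, 0.9, -2.3]
opening: 0.0486
gripper_force: 30.0
```

```bash
python3 - <<'E'
from h import *
import cv2
im=ctrl.snapshot("scene")[100:260,150:310,::-1]
cv2.imwrite("pics/s8.png",cv2.convertScaleAbs(cv2.resize(im,None,fx=3.7,fy=3.7,interpolation=2),alpha=1.5))
E
```

```text
(no output)
```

View pics/s8.png

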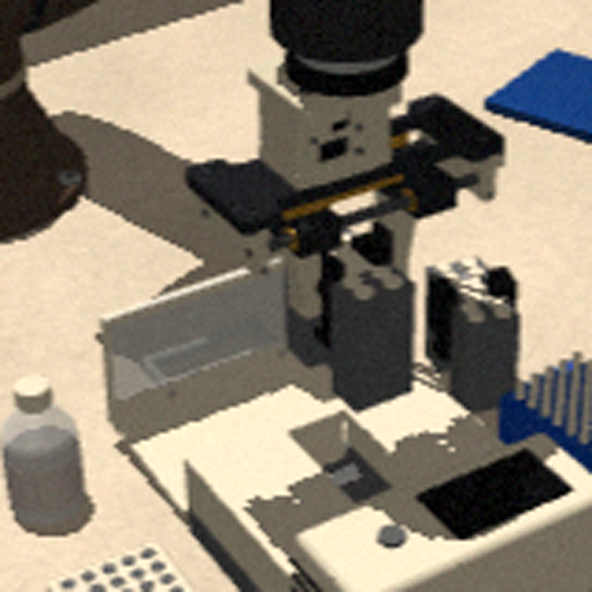

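The cassette hangs upright in the grip at (370,340), well above the empty bay at (340,455), and the hood is open. It was lifted 120 mm.

```bash
python3 -c "
from plant import ctrl
print(ctrl.close_job())"
```

```text
the job is handed in; nothing more can be done
None
```

The job is handed in with the hood fully open and the cassette held upright by its pinched catches, about 120 mm above its seat, after 13 s on the clock; I was not shown the verdict.

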